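# Take out the air cleaner's filter and show it over the tray

## Task

Switch off the tabletop air cleaner by turning its knob anticlockwise until it clicks over into its off position, then open the top flap all the way so that it stays open, and draw the filter straight up out of its slot by its tab. Hold the filter up for the colleague at the far side of the table: upright over the middle of the paper-lined tray, about a hand's breadth above it, with a pleated face square to the far side of the table. Finish while still holding it there, with the air cleaner left off and open, and leave the other things on the table where they are.

Things in the scene. Friction and masses are not known exactly. Their poses are not given: they have to be found in the camera images.
- air_cleaner: White box 170 (x) x 300 (y) x 140 mm high, fixed, louvres on both long sides. Origin under its centre; x from its front (with the lip, towards the robot) to its back, y to its left, z up. Under the flap an open bay 120 x 195 mm (centre y +42, floor 90 mm above the table) with an upright filter slot 25 x 134 mm (centre x 0, y +45, bottom 12 mm above the table). Knob deck: the end at y below -55 mm.
- fan_knob (a joint): Fan knob angle in rad, growing anticlockwise seen from above: 0 on (where it starts), 1.4 off (stop). A snap spring holds it at either end; about 0.14 N m takes it over the detent's crest half-way at 0.7, and past that it snaps on to off by itself. Let go before the crest it springs back to on.
- knob_grip (a point): Centre of the upright bar of the dark fan knob, on the knob's axis, 174 mm above the table. Bar 46 mm long (this point's x), 14 mm thick (its y), its top 184 mm above the table; it stands on a round skirt of 48 mm diameter whose top is at 152 mm. The point turns with the knob; a white line marks the bar's +x end. The bar lies along the air cleaner's x at knob angle 0.7.
- flap (a joint): Opening angle of the flat white top flap in rad: 0 shut, stop at 1.95 (leaning back past upright). Plain hinge along its back edge: let go below about 1.55 it falls shut, beyond that it falls fully open. 130 g; plate 165 (x) x 200 (y) x 8 mm, 142 to 150 mm above the table when shut.
- flap_lip (a point): Centre of the flap's pull lip: a flat tongue 34 mm wide (its y), 9 mm thick, standing 47 mm out from the middle of the flap's front edge, in front of the cleaner, nothing below it. This point is 27 mm out from that edge and 192 mm from the hinge line; 146 mm above the table when shut. The point turns with the flap: x from lip to hinge, y along the hinge.
- flap_hinge (a point): Point on the flap's hinge line, straight behind the lip, 146 mm above the table. The hinge line runs along this point's y, which is the air cleaner's y (level).
- filter_tab (a point): Grip point of the filter's pull tab, hidden under the shut flap: an upright grey block 30 mm wide (its y), 12 mm thick (its x), 44 mm high, in the middle of the cassette's top edge. This point is 24 mm above that edge, 20 mm below the tab's top; 118 mm above the table with the filter in its slot.
- filter_mid (a point): Centre of the filter cassette: upright plate 130 mm wide (y), 82 mm high (z, without tab), 20 mm thick (x), grey frame, pale pleats on both broad faces (they look along +x and -x); 100 to 200 g. Underside 41 mm below this point, tab's grip point 65 mm above. Starts fully down in its slot (53 mm above the table), 2 mm play; pulls straight up and is clear of the cleaner above 185 mm.
- filter: The same filter cassette with its tab, 126 mm high in all; origin under the middle of its underside, axes as point filter_mid.
- tray: White serving tray lined with paper, loose, empty, 200 (its x) x 280 (its y) mm with a rim 18 mm high. Origin: centre of its underside. It stands beside the air cleaner, on one side or the other.
- far_side (a point): Fixed point on the table, 700 mm straight ahead of the robot; a colleague sits at the far edge behind it, facing the robot. Its x points straight across the table to the far side, away from the robot.
- fruit_plate: Bystander: white plate, 180 mm across, with fruit pieces. Origin under its centre.
- mug: Bystander: white mug, 72 mm across, 85 mm high. Origin under its centre.
- towel_roll: Bystander: standing roll of kitchen paper, 110 mm across, 220 mm high. Origin under its centre.
- glove_box: Bystander: blue box of gloves, 120 x 235 x 70 mm. Origin under its centre.
- spatula: Bystander: spatula lying on the table, 280 mm long.

How it is judged:
On the way, in this order (a step that is already met when the one before it is completed fails the run):
1. the knob has clicked into off (value of joint fan_knob above 1.2 rad), for 0.2 s.
2. the flap is open past upright (value of joint flap above 1.65 rad and value of joint fan_knob above 1.2 rad), for 0.2 s.
3. the filter is drawn up clear of the air cleaner (all of step 2 and height (world z) of filter_mid above 0.185 m and contact force between filter and the fingers above 0.5 N), for 0.1 s.
At the end, for the whole second after the job is handed in: Knob off (over 1.2 rad), flap over 1.65 rad; filter still, gripped, touching neither tray nor cleaner: its centre within 60 mm of the tray's seen from above and 90 to 250 mm above the table, upright within 0.25 rad, face square to the far side within 0.26 rad (all of step 2 and horizontal distance between filter_mid and tray below 0.06 m and height (world z) of filter_mid between 0.09 and 0.25 m and angle between filter_mid's own z axis and vertical below 0.25 rad and angle between the x axis of filter_mid and the x axis of far_side, either way round below 0.26 rad and contact force between filter and the fingers above 0.5 N and contact force between filter and tray below 0.1 N and contact force between filter and air_cleaner below 0.1 N and linear speed of filter below 0.03 m/s); the arm keeps its last pose, push and grip.
It fails at once if the flap is lifted while the fan is still on (value of joint flap above 0.2 rad and value of joint fan_knob below 1.1 rad).
It fails at once if another thing is pushed away (distance of any of fruit_plate, mug, towel_roll, glove_box, spatula from where it was at the start of the episode above 0.02 m).
It fails at once if the tray is pushed away (distance of tray from where it was at the start of the episode above 0.03 m).
It also fails if it takes over 72 s, if anything falls off the work surface, if the arm or the gripper's body presses on something with over 40 N, if the wrist force passes 120 N, or if a joint passes its speed limit or range.

## Robot

A 7-joint arm with a two-finger parallel gripper is mounted at the origin on the work surface. World frame = base frame: x ahead of the robot, y to its left, z up, the work surface at z = 0. Lengths are in m, angles in rad, forces in N, time in s.
With the tool pointing down it reaches from about 0.4 to 0.85 m from the base axis. Payload 6.9 kg.
Tool frame: the origin (TCP) lies on the centre line of the jaws, within the pads' length; the fingertips stand 19 mm ahead of it and the grasp point (between the pads) is the TCP (robot.tip_extent is the distance from the TCP to the fingertips, in m); y points along the fingers, z is the direction in which the jaws open and shut, and the axes are right-handed (so a half turn about y gives the same grasp; the last joint's range is limited). The gripper opens to 85 mm and grips with 20 to 120 N. Pads are 22 mm wide; open, the fingers measure 114 mm over their backs; the gripper's body (76 mm by 85 mm) begins 54 mm behind the grasp point. The pads swing forward as they close: fully open they stand 13 mm farther back than shut.
Start: joints at [1.31, 0.507, -0.238, 1.5, 0.126, 1.149, -0.155], TCP at [0.224, -0.583, 0.25] pointing down, gripper open.
Joint ranges: [-3.08, 3.08], [-0.24, 2.05], [-1.43, 1.35], [0, 2.5], [-1.52, 4.66], [0.17, 1.96], [-2.89, 2.89]. Speed limits (rad/s): [2.39, 2.39, 3.14, 3.14, 3.14, 3.14, 3.14].

## Interface

Orientations are given as a rotation vector (axis times angle).
In Python, from plant import robot, get_image, camera_model, order gives the robot as it stands. The module is installed in compiled form; this text tells all that it offers.
- The arm moves only by the tool servo_tool, never from a script. Its argument "series" is a list of rows, each an object of numbers: "x", "y", "z": the shift along the world's x, y, z in mm; "ax", "ay", "az": the turn, a rotation vector about the world's x, y, z in rad. A call has 1 to 8 rows; each row is the pose to reach, as a shift and turn from the pose commanded when the call began; what a row does not reach only later rows make up. A row lasts 1/8 s, in which the tool goes at most 62.5 mm and 10.7 degrees, less where a joint would pass 70% of its speed; a pose out of reach is approached as far as the arm can. A call with a gripper value outside its range is refused whole. "claw" is the finger opening in mm, from 0 to 85.4, set as the call begins (left out, the last holds). The fingers move at their own pace and stop on an object; "grip_force" is the grip in N (left out, the last holds). Time passes only in rows, so rows that repeat a pose let the fingers close. It gives the time, the measured TCP pose, the force and the opening at its end, in the units of the state.
- robot.get_obs(): the state, without advancing time (a new reading comes with each control period).
- get_image(name): name is "scene" or "top" or "wrist"; returns the picture (400x640x3 uint8, red, green, blue); there is no depth.
- camera_model(name): a dict with "camera_matrix" (3x3 intrinsics, pixels), "position" and "orientation" of the camera in the world. Camera axes: x right, y down, z forward; pixel columns grow to the right and rows downward; lengths in m; the calibration is good to about 2 mm. A picture is of the moment at which its call begins: read the wrist's pose just before it. camera_model takes no time and is no camera call; for the wrist camera it gives the pose at the moment of the call.
- order.finish_job(): hands the job in, once; it reports no verdict.
The state is a dict: "time_s": time; "joint_positions": joint angles; "qd": joint speeds; "joint_torque": joint torques, N m; "ee_pos": TCP position; "tcp_rot": TCP orientation; "force": force on the tool from outside, world axes, zero at the start; "wrist_torque": the same for the moment, N m; "width": finger opening in m.
Only numpy, scipy, OpenCV 4.12 (cv2) and the standard library are available. Lean on these libraries where they do the work, as an engineer would, in place of code of your own. Each camera call takes 0.05 s, during which the arm holds its last target. There are 200 camera calls.

## Working session

There is one attempt and no reset: what is moved stays moved. The work goes in short steps, Python scripts to look and compute and a tool call to move; the robot and the scene stay as the last step left them, time stands still between calls to the robot, and variables do not carry over. Pictures are saved under pics/ and viewed, about 8 in all and at most 12, crops included, and the job is handed in when it is done.

Besides the shell and the picture viewer there is one more tool, called after "Call:" in YAML: its name, and indented under it one key for each argument. servo_tool: Moves the arm, as the interface text tells. Its arguments: {"type":"object","properties":{"series":{"type":"array","items":{"type":"object","properties":{"x":{"type":"number"},"y":{"type":"number"},"z":{"type":"number"},"ax":{"type":"number"},"ay":{"type":"number"},"az":{"type":"number"}}}},"claw":{"type":"number"},"grip_force":{"type":"number"}},"required":["series"]}

```bash
mkdir -p pics
cat > h.py <<'E'
import numpy as np, cv2
from scipy.spatial.transform import Rotation as R
from plant import robot,get_image,camera_model,order
def cam(n):
    m=camera_model(n); o=np.array(m["orientation"],float)
    Rm=o if o.shape==(3,3) else (R.from_rotvec(o).as_matrix() if o.size==3 else R.from_quat(o).as_matrix())
    return np.array(m["camera_matrix"]),np.array(m["position"]),Rm
def plane(c,px,z):
    K,p,Rm=c; px=np.atleast_2d(px).astype(float)
    d=(Rm@np.linalg.inv(K)@np.c_[px,np.ones(len(px))].T).T
    return p+d*((z-p[2])/d[:,2])[:,None]
def proj(c,X):
    K,p,Rm=c; q=(K@Rm.T@(np.atleast_2d(X)-p).T).T
    return q[:,:2]/q[:,2:]
def snap(n,f):
    c=cam(n); im=get_image(n); cv2.imwrite("pics/"+f+".png",im[:,:,::-1]); return c,im
E
python3 - <<'E'
from h import *
print(camera_model("top"),camera_model("scene"))
snap("top","top1");snap("scene","sc1")
o=robot.get_obs();print(o)
E
```

```text
{'camera_matrix': array([[412.20083778,   0.        , 315.92074599],
       [  0.        , 412.20083778, 195.04249066],
       [  0.        ,   0.        ,   1.        ]]), 'position': array([ 0.31897951, -0.01776034,  1.41170264]), 'orientation': array([-2.13941014,  2.11497865, -0.22282099])} {'camera_matrix': array([[519.86483866,   0.        , 329.48516467],
       [  0.        , 519.86483866, 198.37523116],
       [  0.        ,   0.        ,   1.        ]]), 'position': array([ 1.23446717, -0.69273581,  1.60762518]), 'orientation': array([-2.39749879, -0.99830807,  0.28259406])}
{'time_s': 0.1, 'joint_positions': array([ 1.30951367,  0.50825368, -0.23752364,  1.50100713,  0.12571682,
        1.1489356 , -0.15479861]), 'qd': array([-0.00056481, -0.00226756, -0.0005699 , -0.00153875,  0.00098078,
        0.00021949, -0.00080613]), 'joint_torque': array([-5.62864443e-03, -6.21828675e+01, -2.19501726e+00, -2.50201231e+01,
        1.24784964e-02,  7.83679134e-03, -1.79561744e-05]), 'ee_pos': array([ 0.22390556, -0.58306823,  0.24952526]), 'tcp_rot': array([-0.37528275,  2.02301205, -2.0197703 ]), 'force': array([-0.22972239, -0.24440545,  0.18502489]), 'wrist_torque': array([-0.04843277, -0.03813891, -0.02621281]), 'width': 0.08558712322325965}
```

View pics/top1.png

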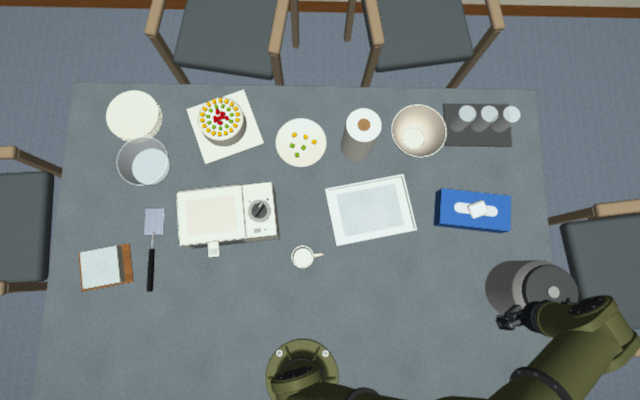

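View pics/sc1.png

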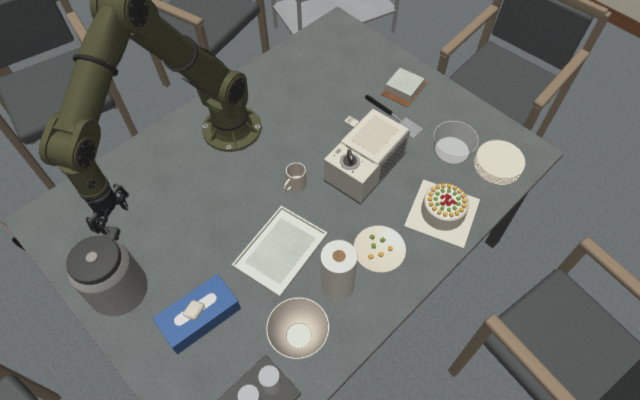

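The top view shows the cleaner at (228,213), its knob at (260,210), the lip at (213,249), the tray at (370,209) and the mug at (303,257). Next I'll measure these.

Run:
```python
from h import *
c=cam("top");im=cv2.imread("pics/top1.png")
cv2.imwrite("pics/crop1.png",cv2.resize(im[175:270,165:285],None,fx=6,fy=6,interpolation=cv2.INTER_CUBIC))
hsv=cv2.cvtColor(im,cv2.COLOR_BGR2HSV)
w=((hsv[:,:,2]>165)&(hsv[:,:,1]<60)).astype(np.uint8)
cs,_=cv2.findContours(w,cv2.RETR_EXTERNAL,cv2.CHAIN_APPROX_NONE)
for k in cs:
    if cv2.contourArea(k)<60: continue
    r=cv2.minAreaRect(k); b=cv2.boxPoints(r); print(np.round(r[0]),np.round(r[1]),r[2])
    if 320<r[0][0]<420 and 180<r[0][1]<240:
        W=plane(c,b,.018);print("tray",W.mean(0),W)
d=(hsv[:,:,2]<95).astype(np.uint8)[195:225,245:273]
k=max(cv2.findContours(d,cv2.RETR_EXTERNAL,cv2.CHAIN_APPROX_NONE)[0],key=cv2.contourArea)
r=cv2.minAreaRect(k);px=np.array(r[0])+[245,195];print("knob",px,r,plane(c,px,.155),plane(c,px,.184))
for n,p,z in [("lip",(213.5,249),.15),("mug",(303,257),.085)]: print(n,plane(c,p,z))
```

```text
[554. 292.] [9. 9.] 90.0
[305. 254.] [23. 29.] 51.8427734375
[ 99. 267.] [40. 38.] 84.2894058227539
[154. 222.] [19. 30.] 4.085616588592529
[476. 209.] [17. 43.] 85.03025817871094
[226. 220.] [69. 99.] 83.6598129272461
[371. 209.] [59. 83.] 78.85710906982422
tray [ 0.54653512 -0.22697553  0.018     ] [[ 0.61663093 -0.06644101  0.018     ]
 [ 0.67788198 -0.3513217   0.018     ]
 [ 0.47453452 -0.38392061  0.018     ]
 [ 0.41709303 -0.1062188   0.018     ]]
[150. 166.] [37. 36.] 90.0
[300. 142.] [48. 51.] 90.0
[364. 124.] [33. 35.] 90.0
[512. 114.] [17. 16.] 45.0
[489. 114.] [15. 16.] 90.0
[467. 113.] [16. 16.] 45.0
[419. 130.] [56. 52.] 26.56505012512207
[134. 121.] [62. 57.] 82.56858825683594
[224. 126.] [59. 63.] 70.34617614746094
knob [259.50000191 210.5       ] ((14.500001907348633, 15.5), (4.242640495300293, 14.142135620117188), 45.0) [[0.51382234 0.13648409 0.155     ]] [[0.50932609 0.13292471 0.184     ]]
lip [[0.39496021 0.27185485 0.15      ]]
mug [[0.37667437 0.00146444 0.085     ]]
```

View pics/crop1.png

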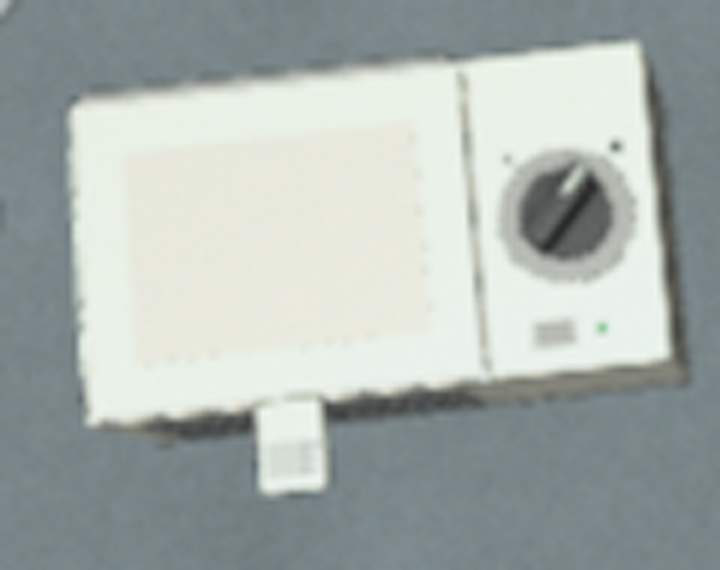

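The crop shows the flap corners at (72,105), (462,62), (488,380) and (92,423), the knob at (567,213) with its bar leaning right of the cleaner's x axis, and the lip end at (290,493).

Run:
```python
from h import *
c=cam("top")
u=lambda a:np.array(a)/6.+[165-.4,175-.4]
F=plane(c,u([(72,105),(462,62),(488,380),(92,423)]),.15);print(F)
print("end",plane(c,u([(640,42),(672,360)]),.14))
e=[F[0]-F[1],F[3]-F[2]];print("yaw y-edges",[np.arctan2(-v[0],v[1]) for v in e],[np.linalg.norm(v) for v in e])
e=[F[0]-F[3],F[1]-F[2]];print("yaw x-edges",[np.arctan2(v[1],v[0]) for v in e],[np.linalg.norm(v) for v in e])
print("lip end",plane(c,u([(262,493),(326,491)]),.15))
print("ring",plane(c,u((568,215)),.14),"skirt",plane(c,u((566,212)),.152))
b=plane(c,u([(546,250),(590,172)]),.184);print("bar",b,np.arctan2(*(b[1]-b[0])[[1,0]]))
o=robot.get_obs();print(R.from_rotvec(o["tcp_rot"]).as_matrix().round(2))
```

```text
[[0.5691586  0.39602531 0.15      ]
 [0.59466566 0.1958064  0.15      ]
 [0.42952992 0.1753124  0.15      ]
 [0.40558867 0.3738194  0.15      ]]
end [[0.60889166 0.10457451 0.14      ]
 [0.44172803 0.0830542  0.14      ]]
yaw y-edges [np.float64(0.12671329308600465), np.float64(0.12002683467654672)] [np.float64(0.2018371145479717), np.float64(0.1999455224280752)]
yaw x-edges [np.float64(0.134932960846394), np.float64(0.12347263145030078)] [np.float64(0.16507036203932401), np.float64(0.16640257697907065)]
lip end [[0.37151998 0.28624774 0.15      ]
 [0.37285538 0.25424152 0.15      ]]
ring [[0.51634881 0.13905761 0.14      ]] skirt [[0.51603326 0.13866022 0.152     ]]
bar [[0.4917037  0.14395824 0.184     ]
 [0.53151763 0.12338601 0.184     ]] -0.4769255046386297
[[-0.93 -0.    0.36]
 [-0.36  0.   -0.93]
 [ 0.   -1.   -0.  ]]
```

```bash
cat > fk.py <<'E'
import numpy as np
from scipy.spatial.transform import Rotation as R
P=np.pi/2
J=[((0,0,.267),0),((0,0,0),-P),((0,-.293,0),P),((.0525,0,0),P),((.0775,-.3425,0),P),((0,0,0),P),((.076,.097,0),-P)]
def fk(q):
    T=np.eye(4)
    for (t,r),a in zip(J,q):
        A=np.eye(4);A[:3,3]=t;A[:3,:3]=(R.from_euler('x',r)*R.from_euler('z',a)).as_matrix();T=T@A
    return T
E
python3 - <<'E'
from h import *; from fk import fk
o=robot.get_obs();T=fk(o["joint_positions"]);Rt=R.from_rotvec(o["tcp_rot"]).as_matrix()
print(T.round(3));print((T[:3,:3].T@Rt).round(3),T[:3,:3].T@(o["ee_pos"]-T[:3,3]))
E
```

```text
[[ 0.369  0.927 -0.064  0.254]
 [ 0.919 -0.374 -0.124  0.519]
 [-0.139 -0.013 -0.99   0.274]
 [ 0.     0.     0.     1.   ]]
[[-0.674  0.14  -0.725]
 [-0.731  0.012  0.682]
 [ 0.104  0.99   0.095]] [-1.02047393  0.38458483  0.16305193]
```

The xArm7 geometry doesn't fit this arm, so I'll work from measured poses. I'll grip the knob bar first, then the lip by its sides, then the tab by its sides, always with the tool pointing down.

Call:
servo_tool:
  series:
    - {"x":20,"y":0,"z":50}
    - {"x":70,"y":20,"z":90,"az":-0.1}
    - {"x":120,"y":60,"z":90,"az":-0.2}
    - {"x":160,"y":110,"z":90,"az":-0.3}
    - {"x":190,"y":160,"z":90,"az":-0.4}
    - {"x":215,"y":215,"z":90,"az":-0.5}
    - {"x":240,"y":270,"z":90,"az":-0.6}
    - {"x":260,"y":325,"z":90,"az":-0.7}
  claw: 60
  grip_force: 40

```text
invalid input at $.series[0]: expected keys x, y, z, ax, ay, az
```

Call:
servo_tool:
  series:
    - {"x":5,"y":55,"az":-0.05}
    - {"x":10,"y":110,"az":-0.1}
    - {"x":15,"y":165,"az":-0.15}
    - {"x":20,"y":220,"az":-0.2}
    - {"x":25,"y":275,"az":-0.25}
    - {"x":30,"y":330,"az":-0.25}
    - {"x":30,"y":380,"az":-0.25}
    - {"x":30,"y":395,"az":-0.25}

```text
invalid input at $.series[0]: expected keys x, y, z, ax, ay, az
```

Call:
servo_tool:
  series:
    - {"x":20,"y":0,"z":50,"ax":0,"ay":0,"az":0}
    - {"x":70,"y":20,"z":90,"ax":0,"ay":0,"az":-0.1}
    - {"x":120,"y":60,"z":90,"ax":0,"ay":0,"az":-0.2}
    - {"x":160,"y":110,"z":90,"ax":0,"ay":0,"az":-0.3}
    - {"x":190,"y":160,"z":90,"ax":0,"ay":0,"az":-0.4}
    - {"x":215,"y":215,"z":90,"ax":0,"ay":0,"az":-0.5}
    - {"x":240,"y":270,"z":90,"ax":0,"ay":0,"az":-0.6}
    - {"x":260,"y":325,"z":90,"ax":0,"ay":0,"az":-0.7}
  claw: 60
  grip_force: 40

```text
time_s: 1.1
ee_pos: [0.4847, -0.2563, 0.3399]
tcp_rot: [-0.345, -2.039, 2.039]
force: [1.3, -0.3, -0.2]
width: 0.06
```

Call:
servo_tool:
  series:
    - {"x":5,"y":50,"z":0,"ax":0,"ay":0,"az":-0.05}
    - {"x":10,"y":105,"z":0,"ax":0,"ay":0,"az":-0.1}
    - {"x":15,"y":160,"z":0,"ax":0,"ay":0,"az":-0.15}
    - {"x":20,"y":215,"z":0,"ax":0,"ay":0,"az":-0.2}
    - {"x":25,"y":270,"z":-10,"ax":0,"ay":0,"az":-0.25}
    - {"x":29,"y":325,"z":-20,"ax":0,"ay":0,"az":-0.25}
    - {"x":29,"y":370,"z":-40,"ax":0,"ay":0,"az":-0.25}
    - {"x":29,"y":390,"z":-60,"ax":0,"ay":0,"az":-0.25}

```text
time_s: 2.1
ee_pos: [0.5124, 0.1349, 0.2795]
tcp_rot: [-0.563, -1.893, 1.891]
force: [0.6, -1.1, 0.4]
width: 0.0596
```

Run:
```python
from h import *
o=robot.get_obs();c,im=snap("wrist","w1")
M=R.from_rotvec(o["tcp_rot"]).as_matrix();print(o["ee_pos"],M.round(3),o["joint_positions"].round(2))
print("proj knob est",proj(c,[[.515,.138,.184],o["ee_pos"]-[0,0,.0]]),c[1])
```

```text
[0.51238902 0.13488239 0.27946402] [[-0.837 -0.001 -0.547]
 [ 0.547  0.001 -0.837]
 [ 0.001 -1.    -0.001]] [-0.08  0.34 -0.31  1.7   0.11  1.12 -2.57]
proj knob est [[311.28116039 202.25993906]
 [315.61721294 268.99969383]] [0.58011785 0.08961005 0.40262719]
```

View pics/w1.png

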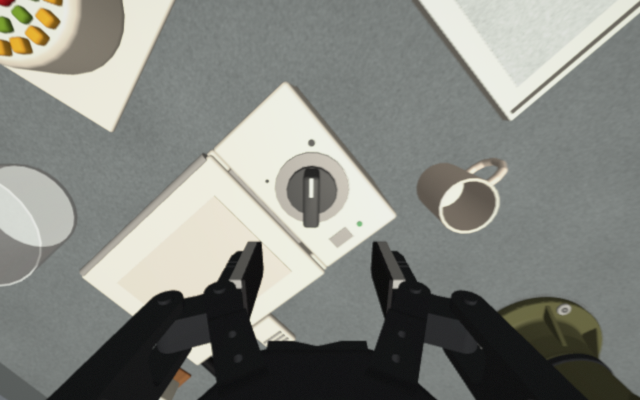

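The wrist view shows the knob bar vertical at column 311, centred near (311,198). It lines up with the pads and with my projected estimate (311,202), so I'll descend.

Call:
servo_tool:
  series:
    - {"x":2.5,"y":3,"z":-40,"ax":0,"ay":0,"az":0}
    - {"x":2.5,"y":3,"z":-75,"ax":0,"ay":0,"az":0}
    - {"x":2.5,"y":3,"z":-92,"ax":0,"ay":0,"az":0}
    - {"x":2.5,"y":3,"z":-100,"ax":0,"ay":0,"az":0}
    - {"x":2.5,"y":3,"z":-100,"ax":0,"ay":0,"az":0}

```text
time_s: 2.78
ee_pos: [0.5156, 0.1342, 0.1803]
tcp_rot: [-0.567, -1.889, 1.89]
force: [0.2, -0.6, -0.3]
width: 0.0601
```

Call:
servo_tool:
  series:
    - {"x":0,"y":0,"z":0,"ax":0,"ay":0,"az":0}
    - {"x":0,"y":0,"z":0,"ax":0,"ay":0,"az":0}
    - {"x":0,"y":0,"z":0,"ax":0,"ay":0,"az":0}
    - {"x":0,"y":0,"z":0,"ax":0,"ay":0,"az":0}
    - {"x":0,"y":0,"z":0,"ax":0,"ay":0,"az":0}
    - {"x":0,"y":0,"z":0,"ax":0,"ay":0,"az":0}
  claw: 5
  grip_force: 40

```text
time_s: 3.52
ee_pos: [0.5173, 0.1366, 0.1814]
tcp_rot: [-0.57, -1.896, 1.887]
force: [4.0, 4.3, 0.9]
width: 0.0134
```

Gripped: the opening reads 13.4 mm. Now the turn.

Call:
servo_tool:
  series:
    - {"x":0,"y":0,"z":0,"ax":0,"ay":0,"az":0.18}
    - {"x":0,"y":0,"z":0,"ax":0,"ay":0,"az":0.36}
    - {"x":0,"y":0,"z":0,"ax":0,"ay":0,"az":0.54}
    - {"x":0,"y":0,"z":0,"ax":0,"ay":0,"az":0.72}
    - {"x":0,"y":0,"z":0,"ax":0,"ay":0,"az":0.9}
    - {"x":0,"y":0,"z":0,"ax":0,"ay":0,"az":1.08}
    - {"x":0,"y":0,"z":0,"ax":0,"ay":0,"az":1.26}
    - {"x":0,"y":0,"z":0,"ax":0,"ay":0,"az":1.38}

```text
time_s: 4.53
ee_pos: [0.517, 0.1403, 0.1815]
tcp_rot: [-0.735, 1.751, -1.738]
force: [3.5, 15.3, -4.9]
width: 0.0131
```

Call:
servo_tool:
  series:
    - {"x":0,"y":0,"z":0,"ax":0,"ay":0,"az":0}
    - {"x":0,"y":0,"z":0,"ax":0,"ay":0,"az":0}
    - {"x":0,"y":0,"z":0,"ax":0,"ay":0,"az":0}

```text
time_s: 4.9
ee_pos: [0.517, 0.1403, 0.1815]
tcp_rot: [-0.732, 1.753, -1.742]
force: [3.5, 14.4, -5.0]
width: 0.0131
```

Call:
servo_tool:
  series:
    - {"x":0,"y":0,"z":0,"ax":0,"ay":0,"az":0}
    - {"x":0,"y":0,"z":0,"ax":0,"ay":0,"az":0}
    - {"x":0,"y":0,"z":0,"ax":0,"ay":0,"az":0}
    - {"x":0,"y":0,"z":20,"ax":0,"ay":0,"az":0}
    - {"x":0,"y":0,"z":60,"ax":0,"ay":0,"az":0}
    - {"x":0,"y":0,"z":110,"ax":0,"ay":0,"az":0}
    - {"x":0,"y":0,"z":110,"ax":0,"ay":0,"az":0}
  claw: 65

```text
time_s: 5.78
ee_pos: [0.5171, 0.1353, 0.2939]
tcp_rot: [-0.73, 1.75, -1.752]
force: [0.1, -0.7, -0.4]
width: 0.065
```

Run:
```python
from h import *
o=robot.get_obs();c,im=snap("wrist","w2")
M=R.from_rotvec(o["tcp_rot"]).as_matrix();print(o["ee_pos"],M.round(3),np.arctan2(M[1,2],M[0,2]),o["joint_positions"].round(2))
print(proj(c,[[.392,.2727,.15],[.3723,.2702,.15]]))
```

```text
[0.51707215 0.13532555 0.29391026] [[-0.699  0.007  0.715]
 [-0.715  0.001 -0.7  ]
 [-0.006 -1.     0.004]] -0.7747064586632594 [ 0.19  0.38 -0.72  1.67  0.27  1.19 -1.37]
[[126.21609667 176.45890746]
 [117.06159373 191.73550555]]
```

View pics/w2.png

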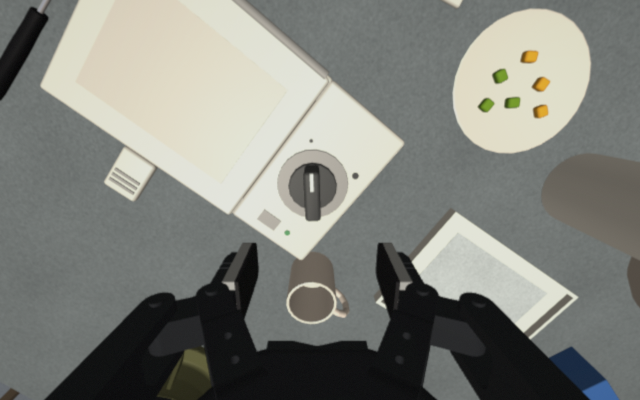

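The white line on the knob now points at the small (off) mark at (311,140). The lip end at (121,191) matches its projected position to about 2 mm. Next I'll go to the lip.

Call:
servo_tool:
  series:
    - {"x":-15,"y":15,"z":0,"ax":0,"ay":0,"az":-0.1}
    - {"x":-45,"y":45,"z":0,"ax":0,"ay":0,"az":-0.25}
    - {"x":-80,"y":85,"z":0,"ax":0,"ay":0,"az":-0.4}
    - {"x":-115,"y":120,"z":0,"ax":0,"ay":0,"az":-0.55}
    - {"x":-128,"y":137,"z":-20,"ax":0,"ay":0,"az":-0.67}
    - {"x":-128,"y":137,"z":-40,"ax":0,"ay":0,"az":-0.67}
    - {"x":-128,"y":137,"z":-60,"ax":0,"ay":0,"az":-0.67}
    - {"x":-128,"y":137,"z":-60,"ax":0,"ay":0,"az":-0.67}
  claw: 70

```text
time_s: 6.82
ee_pos: [0.3866, 0.2703, 0.2283]
tcp_rot: [-0.141, 2.155, -2.16]
force: [-0.1, 0.8, -0.5]
width: 0.07
```

Run:
```python
from h import *
o=robot.get_obs()
M=R.from_rotvec(o["tcp_rot"]).as_matrix();print(o["ee_pos"],M.round(3),np.arctan2(M[1,2],M[0,2]),o["joint_positions"].round(2))
```

```text
[0.38656747 0.27030554 0.22827296] [[-0.992 -0.004  0.127]
 [-0.127 -0.003 -0.992]
 [ 0.004 -1.     0.002]] -1.4438702147825104 [-0.2   0.33 -0.62  1.91  0.23  0.97 -2.37]
```

Call:
servo_tool:
  series:
    - {"x":2,"y":2,"z":-40,"ax":0,"ay":0,"az":0}
    - {"x":2,"y":2,"z":-70,"ax":0,"ay":0,"az":0}
    - {"x":2,"y":2,"z":-80,"ax":0,"ay":0,"az":0}
    - {"x":2,"y":2,"z":-80,"ax":0,"ay":0,"az":0}

```text
time_s: 7.32
ee_pos: [0.3896, 0.2735, 0.1504]
tcp_rot: [-0.137, 2.156, -2.157]
force: [-0.5, -0.2, 0.7]
width: 0.0701
```

Call:
servo_tool:
  series:
    - {"x":0,"y":0,"z":0,"ax":0,"ay":0,"az":0}
    - {"x":0,"y":0,"z":0,"ax":0,"ay":0,"az":0}
    - {"x":0,"y":0,"z":0,"ax":0,"ay":0,"az":0}
    - {"x":0,"y":0,"z":0,"ax":0,"ay":0,"az":0}
    - {"x":0,"y":0,"z":0,"ax":0,"ay":0,"az":0}
  claw: 28
  grip_force: 25

```text
time_s: 7.95
ee_pos: [0.3903, 0.2722, 0.1515]
tcp_rot: [-0.134, 2.153, -2.158]
force: [0.2, -6.4, 9.2]
width: 0.0334
```

Call:
servo_tool:
  series:
    - {"x":1,"y":0,"z":19.3,"ax":0,"ay":0,"az":0}
    - {"x":3.8,"y":0.5,"z":38.3,"ax":0,"ay":0,"az":0}
    - {"x":8.5,"y":1.1,"z":57,"ax":0,"ay":0,"az":0}
    - {"x":15.1,"y":1.9,"z":75.2,"ax":0,"ay":0,"az":0}
    - {"x":23.4,"y":3,"z":92.5,"ax":0,"ay":0,"az":0}
    - {"x":33.4,"y":4.2,"z":109,"ax":0,"ay":0,"az":0}
    - {"x":45,"y":5.7,"z":124.3,"ax":0,"ay":0,"az":0}
    - {"x":58,"y":7.3,"z":138.4,"ax":0,"ay":0,"az":0}

```text
time_s: 8.95
ee_pos: [0.448, 0.2793, 0.2892]
tcp_rot: [-0.136, 2.154, -2.159]
force: [2.2, -1.3, -6.8]
width: 0.033
```

Call:
servo_tool:
  series:
    - {"x":14.4,"y":1.8,"z":12.8,"ax":0,"ay":0,"az":0}
    - {"x":30,"y":3.8,"z":24,"ax":0,"ay":0,"az":0}
    - {"x":46.6,"y":5.9,"z":33.6,"ax":0,"ay":0,"az":0}
    - {"x":64.1,"y":8.1,"z":41.5,"ax":0,"ay":0,"az":0}
    - {"x":82.2,"y":10.4,"z":47.6,"ax":0,"ay":0,"az":0}
    - {"x":100.9,"y":12.7,"z":51.8,"ax":0,"ay":0,"az":0}
    - {"x":119.8,"y":15.1,"z":54.1,"ax":0,"ay":0,"az":0}
    - {"x":139,"y":17.5,"z":54.5,"ax":0,"ay":0,"az":0}

```text
time_s: 9.95
ee_pos: [0.5869, 0.2971, 0.3441]
tcp_rot: [-0.136, 2.155, -2.158]
force: [-1.3, -2.8, 0.7]
width: 0.0332
```

Call:
servo_tool:
  series:
    - {"x":19.1,"y":2.4,"z":-1.5,"ax":0,"ay":0,"az":0}
    - {"x":32,"y":4,"z":-3,"ax":0,"ay":0,"az":0}
    - {"x":38,"y":4.8,"z":-4.9,"ax":0,"ay":0,"az":0}
    - {"x":38,"y":4.8,"z":-4.9,"ax":0,"ay":0,"az":0}

```text
time_s: 10.45
ee_pos: [0.6254, 0.302, 0.3394]
tcp_rot: [-0.133, 2.155, -2.157]
force: [-1.1, -3.5, 3.6]
width: 0.0333
```

Call:
servo_tool:
  series:
    - {"x":0,"y":0,"z":0,"ax":0,"ay":0,"az":0}
    - {"x":0,"y":0,"z":0,"ax":0,"ay":0,"az":0}
    - {"x":0,"y":0,"z":0,"ax":0,"ay":0,"az":0}
    - {"x":0,"y":0,"z":30,"ax":0,"ay":0,"az":0}
    - {"x":-30,"y":0,"z":60,"ax":0,"ay":0,"az":0}
    - {"x":-80,"y":0,"z":60,"ax":0,"ay":0,"az":0}
    - {"x":-120,"y":-5,"z":40,"ax":0,"ay":0,"az":0}
    - {"x":-140,"y":-10,"z":0,"ax":0,"ay":0,"az":0}
  claw: 70

```text
time_s: 11.45
ee_pos: [0.4827, 0.2944, 0.3398]
tcp_rot: [-0.135, 2.155, -2.15]
force: [1.1, 0.2, -0.1]
width: 0.0699
```

Run:
```python
from h import *
o=robot.get_obs();c,im=snap("wrist","w3");print(o["ee_pos"],o["joint_positions"].round(2))
print(proj(c,[[.5004,.2876,.138],[.5004,.2876,.094]]))
ct,it=snap("scene","sc2")
a=it[80:240,300:460];b=cv2.resize(a[:,:,::-1],(400,400),interpolation=cv2.INTER_CUBIC)
w=cv2.resize(im[:,:,::-1],None,fx=.625,fy=.625)
out=np.zeros((400,800,3),np.uint8);out[:250,:400]=w;out[:,400:]=b;cv2.imwrite("pics/m3.png",out)
```

```text
[0.48269083 0.29439646 0.33976123] [-0.19  0.39 -0.61  1.5   0.23  1.32 -2.26]
[[325.01159981 157.9492718 ]
 [324.16505007 151.42294804]]
```

View pics/m3.png

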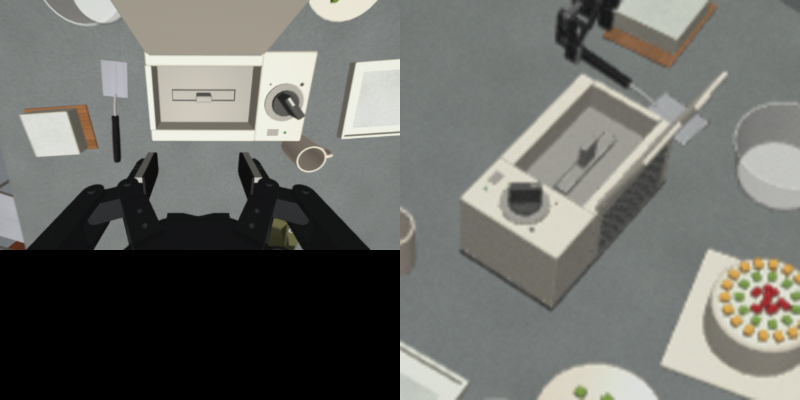

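The flap stands open, leaning back past upright. The tab at wrist pixel (326,156) matches the predicted (325,158), so I'll descend on it.

Call:
servo_tool:
  series:
    - {"x":10,"y":-4,"z":-40,"ax":0,"ay":0,"az":0}
    - {"x":17.7,"y":-6.8,"z":-85,"ax":0,"ay":0,"az":0}
    - {"x":17.7,"y":-6.8,"z":-125,"ax":0,"ay":0,"az":0}
    - {"x":17.7,"y":-6.8,"z":-155,"ax":0,"ay":0,"az":0}
    - {"x":17.7,"y":-6.8,"z":-170,"ax":0,"ay":0,"az":0}
    - {"x":17.7,"y":-6.8,"z":-180,"ax":0,"ay":0,"az":0}
  claw: 60

```text
time_s: 12.3
ee_pos: [0.5034, 0.287, 0.1584]
tcp_rot: [-0.135, 2.156, -2.155]
force: [-0.1, -0.4, 0.3]
width: 0.0597
```

Run:
```python
from h import *
o=robot.get_obs();c,im=snap("wrist","w4");print(o["ee_pos"],o["force"])
print(proj(c,[[.5004,.2876,.138],[.5004,.2876,.094]]))
```

```text
[0.50338885 0.2869643  0.15844227] [-0.08578246 -0.43814531  0.34093524]
[[315.17957507 252.74074277]
 [315.56756386 221.41081006]]
```

View pics/w4.png

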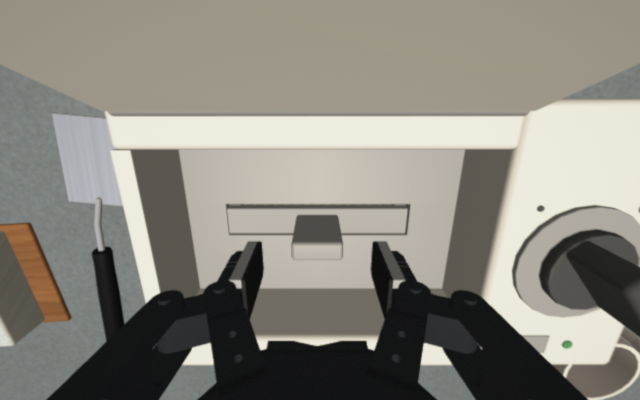

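The tab top at (317,253) is centred between the pads and matches its predicted position. I'll go down and close.

Call:
servo_tool:
  series:
    - {"x":-2,"y":0.5,"z":-15,"ax":0,"ay":0,"az":0}
    - {"x":-2,"y":0.5,"z":-28,"ax":0,"ay":0,"az":0}
    - {"x":-2,"y":0.5,"z":-37,"ax":0,"ay":0,"az":0}
    - {"x":-2,"y":0.5,"z":-37,"ax":0,"ay":0,"az":0}

```text
time_s: 12.85
ee_pos: [0.5, 0.2866, 0.1205]
tcp_rot: [-0.138, 2.156, -2.157]
force: [-0.4, 0.5, 0.5]
width: 0.0599
```

Call:
servo_tool:
  series:
    - {"x":0,"y":0,"z":0,"ax":0,"ay":0,"az":0}
    - {"x":0,"y":0,"z":0,"ax":0,"ay":0,"az":0}
    - {"x":0,"y":0,"z":0,"ax":0,"ay":0,"az":0}
    - {"x":0,"y":0,"z":0,"ax":0,"ay":0,"az":0}
    - {"x":0,"y":0,"z":0,"ax":0,"ay":0,"az":0}
  claw: 20
  grip_force: 50

```text
time_s: 13.48
ee_pos: [0.5006, 0.287, 0.1217]
tcp_rot: [-0.136, 2.156, -2.155]
force: [-0.5, -0.4, 5.2]
width: 0.0291
```

Call:
servo_tool:
  series:
    - {"x":0,"y":0,"z":10,"ax":0,"ay":0,"az":0}
    - {"x":0,"y":0,"z":30,"ax":0,"ay":0,"az":0}
    - {"x":0,"y":0,"z":55,"ax":0,"ay":0,"az":0}
    - {"x":0,"y":0,"z":80,"ax":0,"ay":0,"az":0}

```text
time_s: 13.98
ee_pos: [0.4999, 0.2867, 0.2021]
tcp_rot: [-0.138, 2.156, -2.157]
force: [0.0, -0.6, -1.3]
width: 0.0295
```

Call:
servo_tool:
  series:
    - {"x":0,"y":0,"z":30,"ax":0,"ay":0,"az":0}
    - {"x":0,"y":0,"z":65,"ax":0,"ay":0,"az":0}
    - {"x":0,"y":0,"z":100,"ax":0,"ay":0,"az":0}
    - {"x":0,"y":0,"z":135,"ax":0,"ay":0,"az":0}
    - {"x":0,"y":0,"z":155,"ax":0,"ay":0,"az":0}
    - {"x":2,"y":-15,"z":155,"ax":0,"ay":0,"az":0}
    - {"x":5,"y":-45,"z":155,"ax":0,"ay":0,"az":-0.02}
    - {"x":8,"y":-80,"z":155,"ax":0,"ay":0,"az":-0.04}

```text
time_s: 14.98
ee_pos: [0.5078, 0.2048, 0.3547]
tcp_rot: [-0.097, 2.177, -2.18]
force: [0.4, 0.1, -1.9]
width: 0.0292
```

Call:
servo_tool:
  series:
    - {"x":5,"y":-40,"z":0,"ax":0,"ay":0,"az":-0.01}
    - {"x":9,"y":-85,"z":0,"ax":0,"ay":0,"az":-0.02}
    - {"x":13,"y":-135,"z":0,"ax":0,"ay":0,"az":-0.03}
    - {"x":17,"y":-185,"z":0,"ax":0,"ay":0,"az":-0.04}
    - {"x":21,"y":-235,"z":0,"ax":0,"ay":0,"az":-0.05}
    - {"x":25,"y":-285,"z":0,"ax":0,"ay":0,"az":-0.06}
    - {"x":29,"y":-335,"z":0,"ax":0,"ay":0,"az":-0.07}
    - {"x":33,"y":-370,"z":0,"ax":0,"ay":0,"az":-0.085}

```text
time_s: 15.98
ee_pos: [0.5396, -0.1671, 0.3546]
tcp_rot: [0.001, -2.218, 2.219]
force: [-0.0, 0.1, -0.9]
width: 0.0294
```

Call:
servo_tool:
  series:
    - {"x":3,"y":-30,"z":0,"ax":0,"ay":0,"az":0}
    - {"x":6,"y":-50,"z":-10,"ax":0,"ay":0,"az":0}
    - {"x":6,"y":-63,"z":-35,"ax":0,"ay":0,"az":0}
    - {"x":6,"y":-63,"z":-65,"ax":0,"ay":0,"az":0}
    - {"x":6,"y":-63,"z":-95,"ax":0,"ay":0,"az":0}
    - {"x":6,"y":-63,"z":-120,"ax":0,"ay":0,"az":0}
    - {"x":6,"y":-63,"z":-130,"ax":0,"ay":0,"az":0}
    - {"x":6,"y":-63,"z":-130,"ax":0,"ay":0,"az":0}

```text
time_s: 16.98
ee_pos: [0.5468, -0.226, 0.2255]
tcp_rot: [-0.004, 2.222, -2.22]
force: [-0.2, -0.7, -1.8]
width: 0.0294
```

Run:
```python
from h import *
c,im=snap("wrist","w5");o=robot.get_obs();print(o["ee_pos"],o["force"],o["width"],o["joint_positions"].round(2))
M=R.from_rotvec(o["tcp_rot"]).as_matrix();print(M.round(3))
ct,it=snap("scene","sc5");t,tp=snap("top","t5")
cv2.imwrite("pics/m5.png",np.hstack([cv2.resize(a[:,:,::-1],(400,350),interpolation=cv2.INTER_CUBIC) for a in (it[100:310,200:440],tp[100:310,210:450])]))
print(proj(t,np.r_[o["ee_pos"][:2],.22]))
```

```text
[ 0.54735763 -0.22608234  0.22644559] [ 1.00240907  0.33495235 -0.90100634] 0.029552382925050375 [ 0.61  0.49 -0.41  1.63  0.22  1.07 -1.43]
[[-1.     0.     0.002]
 [-0.002  0.    -1.   ]
 [-0.    -1.    -0.   ]]
[[380.41996365 197.37373385]]
```

View pics/m5.png

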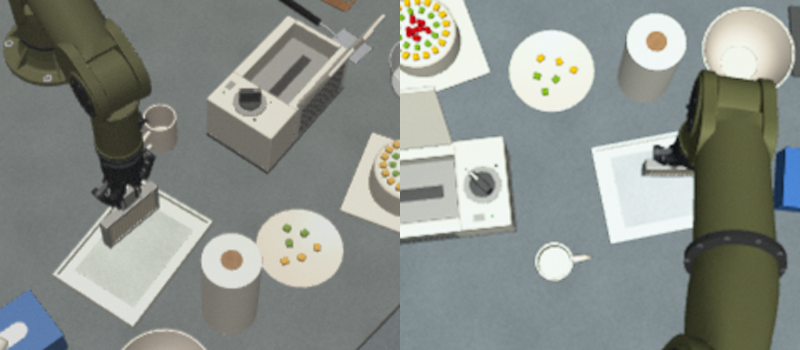

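View pics/w5.png

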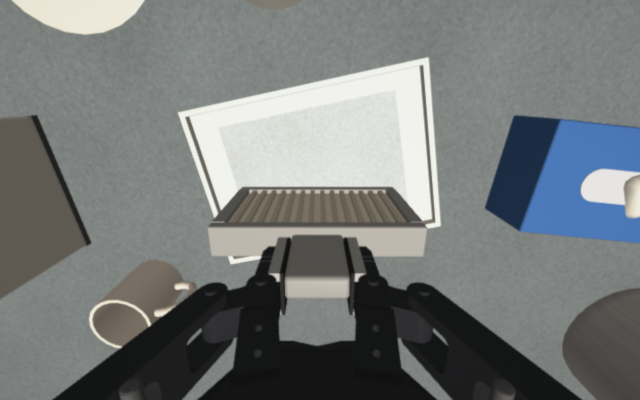

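The filter hangs upright in the grip at about (0.547, -0.226), squarely above the tray centre. In the scene view the flap is open and the knob is at off. Handing in.

Run:
```python
from h import *
print(order.finish_job(),robot.get_obs()["width"])
```

```text
the job is handed in; nothing more can be done
the job is handed in; nothing more can be done
```

The job is handed in at about 17 s of robot time, with the filter held upright over the middle of the tray. No verdict was reported.

- **What I did:** I turned the knob anticlockwise to off. Then I swung the flap open by the sides of its lip and released it leaning back, and drew the filter straight up by its tab.
- **Filter:** It is gripped at 29.5 mm opening on the 30 mm wide tab. The tool position is (0.547, -0.226, 0.226), against a measured tray centre of (0.547, -0.227). That puts the filter's centre at about 0.16 m and its underside about 0.10 m above the tray's rim. The tool's turn is within 0.01 rad of square to the far side.
- **Cleaner and other things:** The last pictures show the knob at its off mark and the flap open. The tray and the other visible things look unmoved. I judged these by eye, without measuring them again.
- **Failed or disagreed:** An xArm7 model I tried for reach checks did not fit this arm, so I dropped it. The first move calls were refused because their rows lacked some keys. No check during the task itself failed.

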